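# Make up the consolidation and shear test kits

## Robot

A 6-joint arm with a two-finger parallel gripper is mounted at the origin on the work surface. World frame = base frame: x ahead of the robot, y to its left, z up, the work surface at z = 0. Lengths are in mm, angles in rad, forces in N, time in s.
With the tool pointing down it reaches from about 400 to 925 mm from the base axis. Payload 12.5 kg.
Tool frame: the origin (TCP) lies between the finger pads; the fingertips stand 11 mm ahead of it and the grasp point (between the pads) lies 8 mm behind it (env.tip_extent is the distance from the TCP to the fingertips, in mm); x points along the fingers, z is the direction in which the jaws open and shut, and the axes are right-handed (so a half turn about x gives the same grasp; the last joint's range is limited). The gripper opens to 95 mm and grips with 3 to 60 N. Pads are 20 mm wide; open, the fingers measure 119 mm over their backs; the gripper's body (75 mm by 180 mm) begins 59 mm behind the grasp point.
Start: joints at [1.167, 0.491, 1.559, -0, 1.092, -0.106], TCP at [183.369, 597.513, 225.661] pointing down, gripper open.
Joint ranges: [-3.1, 3.1], [-0.84, 2.19], [0.05, 2.79], [-1.13, 4.28], [0.06, 2.93], [-2.69, 2.69]. Speed limits (rad/s): [2.22, 2.22, 2.79, 3.14, 3.14, 3.14].

## Interface

Orientations are given as [roll, pitch, yaw] about the fixed x, y, z axes, in that order (R = Rz(yaw) Ry(pitch) Rx(roll)).
In Python, from cell import status, imaging, env gives the robot as it stands. The module is installed in compiled form; this text tells all that it offers.
- The arm moves only by the tool apply_moves, never from a script. Its argument "increments" is a list of rows, each a list of 5 numbers: the closure, from 0 (fully open) to 1 (shut), then the shift along the tool's x, y, z in mm, then the turn about the tool's x in degrees. A call has 1 to 10 rows; each row shifts and turns the commanded pose from where the row before left it, along the tool's axes as they then stand; what a row does not reach is not made up. A row lasts 1/10 s, in which the tool goes at most 50 mm and 8.59 degrees, less where a joint would pass 70% of its speed; a pose out of reach is approached as far as the arm can. A call with a gripper value outside its range is refused whole. The fingers move at their own pace and stop on an object; the grip force is fixed at half the most. Time passes only in rows, so rows that do not move let the fingers close. It gives the time, the measured TCP pose, the force and the opening at its end, in the units of the state.
- status.state(): the state, without advancing time (a new reading comes with each control period).
- imaging.read_camera(name): name is "scene" or "top" or "wrist"; returns a dict with "pixels" (480x640x3 uint8, red, green, blue), "fovy" (degrees; the focal length in pixels is half the picture's height over the tangent of half this angle, whatever the lens; pixels are square), "cx", "cy" (the principal point, pixels), "distortion" ([k1, k2, p1, p2, k3] as OpenCV has them; the pictures are not rectified), "R" (3x3) and "t" (3): a world point X has camera coordinates R X + t. Camera axes: x right, y down, z forward; pixel columns grow to the right and rows downward; lengths in mm; the calibration is good to about 2 mm. A picture is of the moment at which its call begins. There is no depth.
- env.job_done(): hands the job in, once; it reports no verdict.
The state is a dict: "t": time; "joints": joint angles; "qvel": joint speeds; "tau": joint torques, N m; "eef_pos": TCP position; "tcp_rot": TCP orientation; "ft_force": force on the tool from outside, world axes, zero at the start; "moment": the same for the moment, N m; "opening": opening from 0.0 (shut) to 1.0 (fully open).
Only numpy, scipy, OpenCV 4.12 (cv2) and the standard library are available. Lean on these libraries where they do the work, as an engineer would, in place of code of your own. Each camera call takes 0.05 s, during which the arm holds its last target. There are 200 camera calls.

## Task

Make up two soil-test kits from the stock on the bench. The consolidation kit goes in the long three-compartment tray: the round brass ring in the middle compartment, and the thin porous stone and the small tin one in each end compartment, either way round; the shear kit goes in the short two-compartment tray: the square brass cutter in one compartment and the large tin in the other. Everything lies flat and right way up on the tray floor, let go, and the weight and the spatula stay where they are.

Things in the scene. Friction and masses are not known exactly. Their poses are not given: they have to be found in the camera images.
- long_tray: grey plastic tray fixed to the bench, 138 (x) by 288 (y) by 14 mm high; floor 4 mm thick, walls 4 mm thick, dividers 4 mm thick rising to 12.5 mm. Two dividers make three compartments in a row along y, each 130 (x) by 91 (y) mm inside, centred at y = -95, 0 and +95 mm. Origin: centre of the underside; x across the tray, y along the row, z up. Stands left or right, turned a little.
- short_tray: grey plastic tray fixed to the bench, 138 (x) by 194 (y) by 14 mm high; floor 4 mm thick, walls 4 mm thick, dividers 4 mm thick rising to 12.5 mm. One divider makes two compartments in a row along y, each 130 (x) by 91 (y) mm inside, centred at y = -47.5 and +47.5 mm. Origin: centre of the underside; x across the tray, y along the row, z up. Stands left or right, turned a little.
- ring: loose round brass specimen ring, open at both ends: outer diameter 60, inner 53, height 25 mm, 150 g, standing on its rim with its axis vertical. Origin: centre of the underside; z along the axis, up.
- cutter: loose square brass specimen cutter, an open square frame 60 by 60 mm outside, walls 4 mm, height 25 mm, 180 g. Origin: centre of the underside; x and y square to its sides, z up. It may be turned about z.
- stone: loose porous stone: plain grey solid disc, diameter 50, 12 mm thick, 50 g, lying flat. Origin: centre of the underside, z up.
- large_tin: loose round aluminium moisture tin with its lid fixed on: diameter 64 at the lid (62 below it), height 45 mm of which the lid is the top 13, 120 g. Origin: centre of the underside, z up.
- small_tin: loose round aluminium moisture tin with its lid fixed on: diameter 44 at the lid (42 below it), height 30 mm of which the lid is the top 10, 50 g. Origin: centre of the underside, z up.
- weight: loose steel laboratory weight with a knob on top, diameter 38, height 62 mm, 500 g, standing among the stock; it is not part of either kit and stays where it is. Origin: centre of the underside, z up.
- spatula: loose spatula with a wooden handle, 190 mm long, lying flat on the bench to the left of the stock and trays, pointing away from the robot; it stays where it is. Origin: on its underside near mid-length; x along it, handle to -x.
Things that resemble listed ones, but are neither listed nor needed, are in the scene too. What is shaped like the short_tray but turquoise is not meant.

How it is judged (in metres and radians):
At the end, for the whole second after the job is handed in: Long tray: ring in the middle, stone and small tin one in each end compartment. Short tray: cutter and large tin, one per compartment. Each flat on the tray floor (within 4 mm, tilt under 0.12 rad), let go and at rest; weight and spatula within 30 mm of where they began (x of ring in the frame of long_tray between -0.05 and 0.05 m and y of ring in the frame of long_tray between -0.03 and 0.03 m and z of ring in the frame of long_tray between -0.001 and 0.008 m and angle between ring's own z axis and vertical below 0.12 rad and (((x of stone in the frame of long_tray between -0.05 and 0.05 m and y of stone in the frame of long_tray between 0.06 and 0.135 m and z of stone in the frame of long_tray between -0.001 and 0.008 m and angle between stone's own z axis and vertical below 0.12 rad) and (x of small_tin in the frame of long_tray between -0.05 and 0.05 m and y of small_tin in the frame of long_tray between -0.135 and -0.06 m and z of small_tin in the frame of long_tray between -0.001 and 0.008 m and angle between small_tin's own z axis and vertical below 0.12 rad)) or ((x of stone in the frame of long_tray between -0.05 and 0.05 m and y of stone in the frame of long_tray between -0.135 and -0.06 m and z of stone in the frame of long_tray between -0.001 and 0.008 m and angle between stone's own z axis and vertical below 0.12 rad) and (x of small_tin in the frame of long_tray between -0.05 and 0.05 m and y of small_tin in the frame of long_tray between 0.06 and 0.135 m and z of small_tin in the frame of long_tray between -0.001 and 0.008 m and angle between small_tin's own z axis and vertical below 0.12 rad))) and (((x of cutter in the frame of short_tray between -0.05 and 0.05 m and y of cutter in the frame of short_tray between 0.012 and 0.085 m and z of cutter in the frame of short_tray between -0.001 and 0.008 m and angle between cutter's own z axis and vertical below 0.12 rad) and (x of large_tin in the frame of short_tray between -0.05 and 0.05 m and y of large_tin in the frame of short_tray between -0.085 and -0.012 m and z of large_tin in the frame of short_tray between -0.001 and 0.008 m and angle between large_tin's own z axis and vertical below 0.12 rad)) or ((x of cutter in the frame of short_tray between -0.05 and 0.05 m and y of cutter in the frame of short_tray between -0.085 and -0.012 m and z of cutter in the frame of short_tray between -0.001 and 0.008 m and angle between cutter's own z axis and vertical below 0.12 rad) and (x of large_tin in the frame of short_tray between -0.05 and 0.05 m and y of large_tin in the frame of short_tray between 0.012 and 0.085 m and z of large_tin in the frame of short_tray between -0.001 and 0.008 m and angle between large_tin's own z axis and vertical below 0.12 rad))) and linear speed of each of ring, cutter, stone, large_tin, small_tin below 0.02 m/s and angular speed of each of ring, cutter, stone, large_tin, small_tin below 0.3 rad/s and distance of each of weight, spatula from where it was at the start of the episode below 0.03 m); the robot touches nothing.
It fails at once if the weight is moved from its place by more than 30 mm (distance of weight from where it was at the start of the episode above 0.03 m).
It fails at once if the spatula is moved from its place by more than 30 mm (distance of spatula from where it was at the start of the episode above 0.03 m).
It also fails if it takes over 120 s, if anything falls off the work surface, if the arm or the gripper's body presses on something with over 40 N, if the wrist force passes 120 N, or if a joint passes its speed limit or range.

## Working session

There is one attempt and no reset: what is moved stays moved. The work goes in short steps, Python scripts to look and compute and a tool call to move; the robot and the scene stay as the last step left them, time stands still between calls to the robot, and variables do not carry over. Pictures are saved under pics/ and viewed, about 12 in all and at most 16, crops included, and the job is handed in when it is done.

Besides the shell and the picture viewer there is one more tool, called after "Request:" by a JSON object that holds its "method" and its "body". apply_moves: Moves the arm, as the interface text tells. Its arguments: {"type":"object","properties":{"increments":{"type":"array"}},"required":["increments"]}

```bash
mkdir -p pics
cat > h.py <<'E'
import numpy as np, cv2
from cell import status, imaging, env
def cam(n,f=None):
    c=imaging.read_camera(n)
    if f: cv2.imwrite('pics/'+f,c['pixels'][:,:,::-1])
    fl=240/np.tan(np.radians(c['fovy'])/2)
    c['K']=np.array([[fl,0,c['cx']],[0,fl,c['cy']],[0,0,1.]]); c['D']=np.array(c['distortion'],float)
    c['R']=np.array(c['R']);c['t']=np.array(c['t']);return c
def ray(c,px):
    u=cv2.undistortPoints(np.array([[px]],float),c['K'],c['D'])[0,0]
    return -c['R'].T@c['t'], c['R'].T@np.array([u[0],u[1],1.])
def at(c,px,z):
    o,d=ray(c,px); return o+d*(z-o[2])/d[2]
def proj(c,X):
    return cv2.projectPoints(np.array(X,float).reshape(-1,3),cv2.Rodrigues(c['R'])[0],c['t'],c['K'],c['D'])[0][:,0]
def tri(c1,p1,c2,p2):
    o1,d1=ray(c1,p1);o2,d2=ray(c2,p2)
    s=np.linalg.lstsq(np.stack([d1,-d2],1),o2-o1,rcond=None)[0]
    a=o1+d1*s[0];b=o2+d2*s[1];return (a+b)/2,np.linalg.norm(a-b)
E
python3 - <<'E'
from h import *
import pickle
for n in ['top','scene','wrist']:
    c=cam(n,n+'0.png'); pickle.dump(c,open(n+'0.pkl','wb')); print(n,c['fovy'],c['D'],-c['R'].T@c['t'],c['R'][2])
print(status.state())
E
```

```text
top 44.64569092296399 [-0.01221714  0.          0.          0.          0.        ] [ 194.71471313   68.93018569 1275.77903907] [ 0.18820567 -0.00269144 -0.98212595]
scene 47.01242347927623 [0.04458267 0.         0.         0.         0.        ] [1140.53191084  323.37680784  846.81374595] [-0.64160754 -0.2439015  -0.72722199]
wrist 60.51249170657661 [-0.09680051  0.          0.          0.          0.        ] [109.19796281 619.86434267 384.22064841] [ 0.26064464 -0.08058655 -0.96206558]
{'t': 0.15, 'joints': array([ 1.16740950e+00,  4.91414695e-01,  1.55933054e+00, -2.57418487e-05,
        1.09170875e+00, -1.05590687e-01]), 'qvel': array([-6.84115109e-05,  2.22554262e-05, -1.95682564e-03, -2.09503071e-03,
        7.84387279e-05,  3.38277939e-04]), 'tau': array([ 1.25563573e-03, -6.12895346e+01, -2.58272856e+01,  6.92605600e-02,
        4.73882421e-02, -6.28481075e-05]), 'eef_pos': array([183.29077565, 597.33010885, 225.19270139]), 'tcp_rot': array([ 3.06250529,  1.56993469, -1.94766795]), 'ft_force': array([ 0.35495751, -0.58755135,  0.01816824]), 'moment': array([-0.02365255, -0.00400053,  0.00416405]), 'opening': 0.9995844744832849}
```

View pics/top0.png

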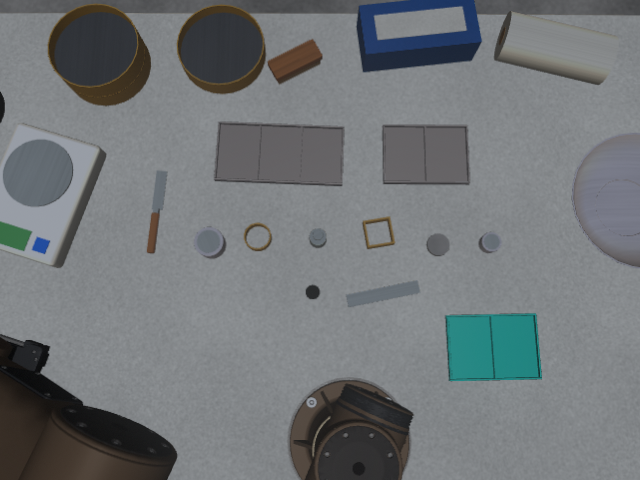

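View pics/scene0.png

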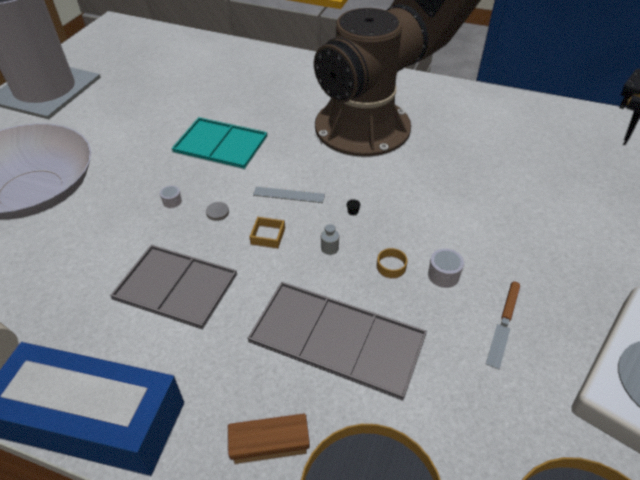

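Top picture, candidates:
- Large tin (209,242), ring (257,236), weight with knob (317,238), square cutter (379,233), stone (438,244) and small tin (490,242).
- Long grey tray (280,154) and short grey tray (425,155). The turquoise tray (493,347) is not meant.
- The black cap (312,292) and the steel bar (383,293) are not listed.

I'll confirm these in enlarged crops.

Run:
```python
import cv2
def crop(f,o,x,y,w,h,s):
    a=cv2.imread('pics/'+f)[y:y+h,x:x+w]; cv2.imwrite('pics/'+o,cv2.resize(a,None,fx=s,fy=s,interpolation=cv2.INTER_CUBIC))
crop('top0.png','top0c.png',195,115,320,150,2.5)
crop('scene0.png','scene0c.png',105,170,370,230,2.1)
```

```text
(no output)
```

View pics/top0c.png

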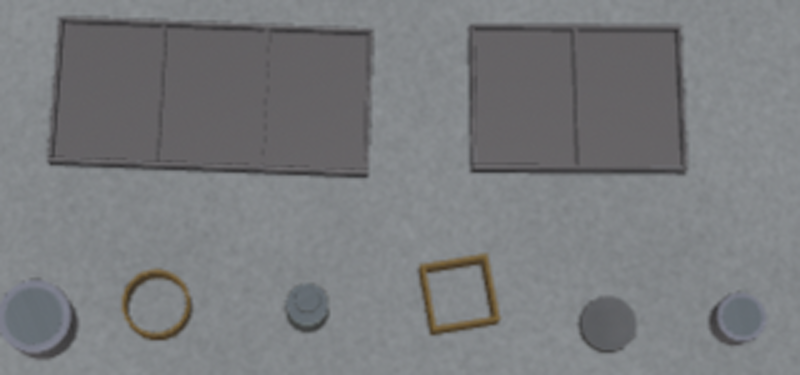

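View pics/scene0c.png

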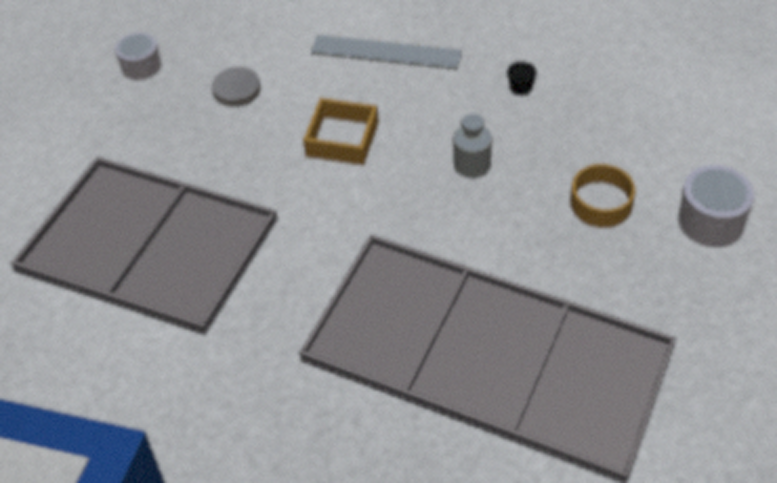

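The crops confirm all five items and both grey trays: round ring, square cutter, thin grey disc, and two lidded tins of clearly different size. The knobbed item is the weight. Next I'll triangulate them.

Run:
```python
from h import *
import pickle
T=pickle.load(open('top0.pkl','rb'));S=pickle.load(open('scene0.pkl','rb'))
ft=lambda x,y:(x/2.5+195-.3,y/2.5+115-.3); fs=lambda x,y:(x/2.1+105-.26,y/2.1+170-.26)
pts={'Ltin':((35,316),(716,190)),'ring':((157,303),(603,187)),'stone':((608,323),(237,83)),'Stin':((741,316),(137,48)),
'cutTL':((421,266),(364,151)),'cutTR':((487,257),(306,145)),'cutBR':((498,321),(322,100)),'cutBL':((432,332),(377,104)),
'L++':((61,17),(628,480)),'L+-':((372,31),(302,356)),'L--':((367,176),(371,238)),'L-+':((49,164),(674,340)),
'S++':((470,25),(206,331)),'S+-':((681,25),(14,266)),'S--':((685,173),(98,160)),'S-+':((471,172),(277,212)),'weightknob':((308,300),(472,122))}
H={'L':45,'r':25,'s':12,'S':30,'c':25}
for k,(a,b) in pts.items():
    X,e=tri(T,ft(*a),S,fs(*b)); z=14 if k[1] in '+-' else 62 if k[0]=='w' else H[k[0]]
    print(k,X.round(1),'gap',round(e,1),'| at nominal z: top',at(T,ft(*a),z)[:2].round(1),'scene',at(S,fs(*b),z)[:2].round(1))
s=status.state()
from scipy.spatial.transform import Rotation as Ro
print(Ro.from_euler('xyz',s['tcp_rot']).as_matrix().round(3))
```

```text
Ltin [414.2 299.   44.8] gap 1.0 | at nominal z: top [414.1 299.5] scene [414.5 298.6]
ring [429.4 198.   24.4] gap 1.2 | at nominal z: top [429.4 197.4] scene [429.8 198.7]
stone [ 414.6 -196.8   12.4] gap 1.7 | at nominal z: top [ 415.  -197.8] scene [ 414.2 -196.2]
Stin [ 418.2 -309.4   28.2] gap 2.0 | at nominal z: top [ 418.4 -309.8] scene [ 419.7 -306.9]
cutTL [463.4 -32.   21.1] gap 2.5 | at nominal z: top [463.  -32.9] scene [466.3 -29.1]
cutTR [472.5 -90.5  16.8] gap 3.1 | at nominal z: top [471.2 -90.9] scene [478.7 -84.8]
cutBR [414.6 -99.1  21.7] gap 1.4 | at nominal z: top [414.3 -99.3] scene [417.4 -96.7]
cutBL [404.3 -41.9  26.3] gap 0.6 | at nominal z: top [404.5 -41.8] scene [403.2 -42.8]
L++ [698.5 294.    9.6] gap 2.5 | at nominal z: top [697. 292.] scene [700.5 295.4]
L+- [686.    8.8   8.6] gap 2.1 | at nominal z: top [684.3   8.1] scene [688.7  11.9]
L-- [549.2  13.2   7.6] gap 0.2 | at nominal z: top [547.5  13.4] scene [553.7  15.7]
L-+ [559.6 299.1   7.7] gap 0.0 | at nominal z: top [557.8 297.9] scene [563.9 299.3]
S++ [691.9 -80.3   7.9] gap 3.9 | at nominal z: top [690.4 -81.4] scene [694.8 -75.4]
S+- [ 691.6 -273.5   10.2] gap 4.0 | at nominal z: top [ 691.2 -274.4] scene [ 693.2 -268.6]
S-- [ 553.3 -273.7    7.3] gap 0.9 | at nominal z: top [ 551.2 -271.4] scene [ 558.  -269.4]
S-+ [552.9 -80.4   9.4] gap 0.4 | at nominal z: top [551.5 -79.6] scene [556.2 -78.4]
weightknob [425.7  66.2  60.4] gap 0.5 | at nominal z: top [425.4  66. ] scene [427.  67.]
[[-0.    -0.956  0.293]
 [-0.001  0.293  0.956]
 [-1.     0.    -0.001]]
```

Request:
{"method": "apply_moves", "body": {"increments": [[0,0,0,0,8.1],[0,0,0,0,8.1],[0,0,0,0,8.1],[0,0,0,0,8.1],[0,0,0,0,8.1],[0,0,0,0,8.1],[0,0,0,0,8.1],[0,0,0,0,8.1],[0,0,0,0,8.1]]}}

```text
t: 1.05
eef_pos: [183.3, 597.4, 225.4]
tcp_rot: [-2.099, 1.57, -2.104]
ft_force: [0.6, -0.0, 0.5]
opening: 0.997
```

Request:
{"method": "apply_moves", "body": {"increments": [[0,0,-29.9,23.1,0],[0,0,-29.9,23.1,0],[0,0,-29.9,23.1,0],[0,0,-29.9,23.1,0],[0,0,-29.9,23.1,0],[0,0,-29.9,23.1,0],[0,0,-29.9,23.1,0],[0,0,-29.9,23.1,0],[0,0,-29.9,23.1,0],[0,0,-29.9,23.1,0]]}}

```text
t: 2.05
eef_pos: [415.2, 297.3, 225.6]
tcp_rot: [2.903, 1.571, 2.904]
ft_force: [0.6, -0.0, 0.2]
opening: 1.0
```

Run:
```python
from h import *
c=cam('wrist','w1.png'); print(-c['R'].T@c['t'],status.state()['eef_pos'])
a=c['pixels'][:,:,::-1].copy()
th=np.linspace(0,2*np.pi,40)
for x,y,r,z in [(414.3,299,32,45),(429.5,198,30,25)]:
    for p in proj(c,[[x+r*np.cos(t),y+r*np.sin(t),z] for t in th]): cv2.circle(a,tuple(int(v) for v in p),1,(0,0,255),-1)
cv2.imwrite('pics/w1.png',a)
```

```text
[414.58734398 374.05101248 384.69510732] [417.91874803 294.33204946 225.55774236]
```

View pics/w1.png

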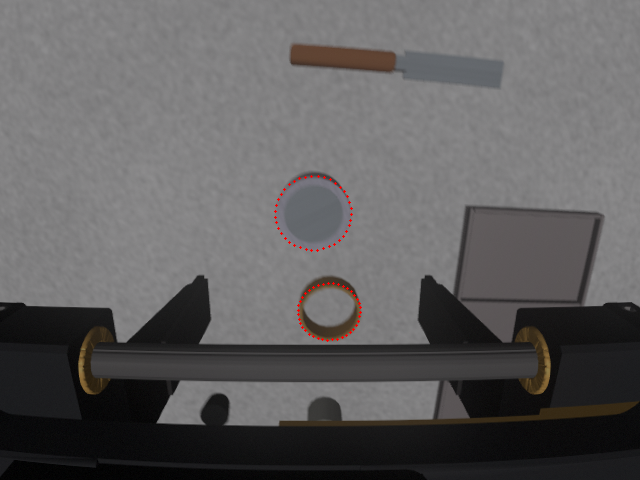

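The overlay fits the tin (313,213) and the ring (330,310). I'll let the arm settle before reading the pose.

Request:
{"method": "apply_moves", "body": {"increments": [[0,0,0,0,0],[0,0,0,0,0],[0,0,0,0,0]]}}

```text
t: 2.4
eef_pos: [414.0, 299.3, 225.6]
tcp_rot: [2.608, 1.571, 2.61]
ft_force: [0.1, -0.6, -0.3]
opening: 1.002
```

Request:
{"method": "apply_moves", "body": {"increments": [[0,40,0,0,0],[0,40,0,0,0],[0,40,0,0,0],[0,35,0,0,0],[0,25,0,0,0],[0,15,0,0,0],[0,5,0,0,0],[0,0,0,0,0],[0,0,0,0,0]]}}

```text
t: 3.3
eef_pos: [414.7, 299.2, 26.4]
tcp_rot: [0.551, 1.57, 0.553]
ft_force: [0.2, 0.2, -0.4]
opening: 1.001
```

Request:
{"method": "apply_moves", "body": {"increments": [[1,0,0,0,0],[1,0,0,0,0],[1,0,0,0,0],[1,0,0,0,0],[1,0,0,0,0],[1,0,0,0,0],[1,0,0,0,0],[1,0,0,0,0]]}}

```text
t: 4.1
eef_pos: [414.6, 298.7, 25.8]
tcp_rot: [0.721, 1.571, 0.721]
ft_force: [-0.6, -1.9, 5.7]
opening: 0.667
```

Request:
{"method": "apply_moves", "body": {"increments": [[1,-10,0,0,0],[1,-25,0,0,0],[1,-30,0,0,0],[1,-25,0,0,0],[1,-10,0,0,0],[1,0,0,0,0]]}}

```text
t: 4.7
eef_pos: [414.9, 298.9, 126.8]
tcp_rot: [0.511, 1.568, 0.512]
ft_force: [0.3, -0.4, -1.0]
opening: 0.669
```

Request:
{"method": "apply_moves", "body": {"increments": [[1,0,-24,12,0],[1,0,-48,23,0],[1,0,-48,23,0],[1,0,-48,23,0],[1,0,-48,23,0],[1,0,-48,23,0],[1,0,-48,23,0],[1,0,-48,23,0],[1,0,-43,23,0],[1,0,-24,12,0]]}}

```text
t: 5.7
eef_pos: [613.8, -111.2, 123.7]
tcp_rot: [2.961, 1.569, 2.96]
ft_force: [0.5, -0.0, -1.1]
opening: 0.663
```

Request:
{"method": "apply_moves", "body": {"increments": [[1,0,0,0,0],[1,0,0,0,0],[1,0,0,0,0],[1,0,0,0,0]]}}

```text
t: 6.1
eef_pos: [612.7, -106.6, 125.4]
tcp_rot: [2.685, 1.57, 2.687]
ft_force: [0.3, 0.1, -0.9]
opening: 0.664
```

Request:
{"method": "apply_moves", "body": {"increments": [[1,0,-11,5,0],[1,0,-10,5,0],[1,20,0,0,0],[1,30,0,0,0],[1,25,0,0,0],[1,12,0,0,0],[1,6,0,0,0],[1,0,0,0,0],[1,0,0,0,0],[1,0,0,0,0]]}}

```text
t: 7.1
eef_pos: [623.6, -129.0, 33.7]
tcp_rot: [-0.255, 1.569, -0.254]
ft_force: [0.3, -0.8, -0.9]
opening: 0.668
```

Request:
{"method": "apply_moves", "body": {"increments": [[1,2,0,0,0],[1,1,0,0,0],[1,0,0,0,0],[1,0,0,0,0],[1,0,0,0,0]]}}

```text
t: 7.6
eef_pos: [623.2, -128.8, 29.9]
tcp_rot: [-0.096, 1.57, -0.095]
ft_force: [-0.5, 0.6, 3.0]
opening: 0.665
```

Request:
{"method": "apply_moves", "body": {"increments": [[0.1,0,0,0,0],[0.1,0,0,0,0],[0.1,0,0,0,0],[0.1,-15,0,0,0],[0,-30,0,0,0],[0,-35,0,0,0],[0,-15,0,0,0],[0,0,0,0,0]]}}

```text
t: 8.4
eef_pos: [624.0, -129.1, 127.4]
tcp_rot: [-0.286, 1.566, -0.285]
ft_force: [-0.0, 0.1, -0.4]
opening: 1.003
```

Request:
{"method": "apply_moves", "body": {"increments": [[0,0,6,-18,0],[0,0,13,-38,0],[0,0,13,-38,0],[0,0,13,-38,0],[0,0,12,-36,0],[0,0,6,-17,0],[0,0,0,0,-8.4],[0,0,0,0,0],[0,0,0,0,0],[0,0,0,0,0]]}}

```text
t: 9.4
eef_pos: [438.2, -66.0, 124.2]
tcp_rot: [2.557, 1.57, 2.702]
ft_force: [0.2, -1.5, 0.0]
opening: 0.996
```

Run:
```python
from h import *
c=cam('wrist','w2.png'); s=status.state(); print(s['eef_pos'],np.degrees(s['tcp_rot'][2]-s['tcp_rot'][0]))
a=c['pixels'][:,:,::-1].copy()
def sq(x,y,w,yaw,z):
    k=np.radians(yaw); C,S=np.cos(k),np.sin(k)
    return [[x+C*i*w-S*j*w,y+S*i*w+C*j*w,z] for i,j in ((1,1),(1,-1),(-1,-1),(-1,1))]
cv2.polylines(a,[proj(c,sq(438.3,-66.2,30,8.4,25)).astype(np.int32)],True,(0,0,255),1)
cv2.imwrite('pics/w2.png',a)
```

```text
[438.17861104 -66.02284183 124.24841862] 8.298257310164482
```

View pics/w2.png

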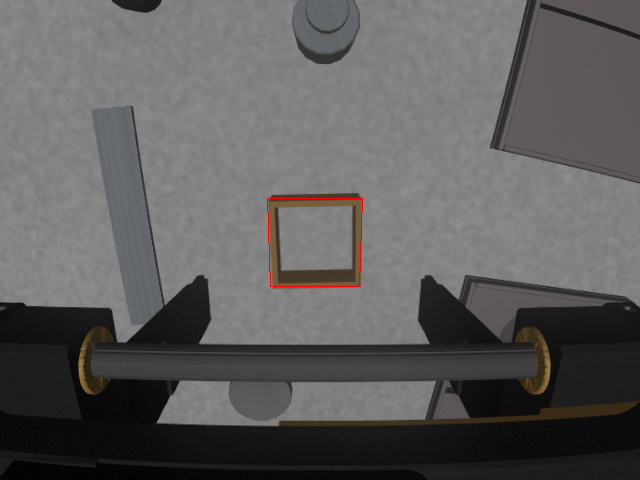

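The overlay sits on the cutter's top edges and is square to the jaws. I'll grasp it.

Request:
{"method": "apply_moves", "body": {"increments": [[0,20,0,0,0],[0,35,0,0,0],[0,30,0,0,0],[0,15,0,0,0],[0,6,0,0,0],[0,1,0,0,0],[0,0,0,0,0],[0,0,0,0,0],[0,0,0,0,0]]}}

```text
t: 10.35
eef_pos: [438.4, -66.0, 18.3]
tcp_rot: [-0.377, 1.569, -0.23]
ft_force: [-0.3, -0.4, -1.0]
opening: 1.0
```

Request:
{"method": "apply_moves", "body": {"increments": [[1,0,0,0,0],[1,0,0,0,0],[1,0,0,0,0],[1,0,0,0,0],[1,0,0,0,0],[1,0,0,0,0],[1,0,0,0,0],[1,0,0,0,0]]}}

```text
t: 11.15
eef_pos: [438.1, -66.0, 17.6]
tcp_rot: [0.187, 1.571, 0.334]
ft_force: [1.4, -0.2, 0.2]
opening: 0.631
```

Request:
{"method": "apply_moves", "body": {"increments": [[1,-15,0,0,0],[1,-30,0,0,0],[1,-30,0,0,0],[1,-25,0,0,0],[1,-5,0,0,0],[1,0,0,0,8.3],[1,0,0,0,0],[1,0,0,0,0],[1,0,0,0,0]]}}

```text
t: 12.05
eef_pos: [437.8, -65.9, 121.9]
tcp_rot: [2.794, 1.569, 2.799]
ft_force: [-0.2, 0.1, -1.6]
opening: 0.627
```

Request:
{"method": "apply_moves", "body": {"increments": [[1,0,-12,14,0],[1,0,-25,30,0],[1,0,-29,34,0],[1,0,-29,34,0],[1,0,-29,34,0],[1,0,-22,26,0],[1,0,-11,13,0],[1,0,0,0,0],[1,0,0,0,0],[1,0,0,0,0]]}}

```text
t: 13.05
eef_pos: [622.5, -221.7, 122.3]
tcp_rot: [2.604, 1.569, 2.608]
ft_force: [-0.0, 0.6, -1.6]
opening: 0.632
```

Request:
{"method": "apply_moves", "body": {"increments": [[1,20,0,0,0],[1,30,0,0,0],[1,25,0,0,0],[1,15,0,0,0],[1,5,0,0,0],[1,2,0,0,0],[1,0,0,0,0],[1,0,0,0,0],[1,0,0,0,0],[1,0,0,0,0]]}}

```text
t: 14.05
eef_pos: [623.6, -222.6, 26.2]
tcp_rot: [-0.349, 1.57, -0.347]
ft_force: [0.2, 0.4, -1.3]
opening: 0.632
```

Request:
{"method": "apply_moves", "body": {"increments": [[1,2,0,0,0],[1,2,0,0,0],[1,0.5,0,0,0],[1,0,0,0,0],[1,0,0,0,0],[1,0,0,0,0]]}}

```text
t: 14.65
eef_pos: [623.5, -222.5, 21.7]
tcp_rot: [-0.171, 1.57, -0.169]
ft_force: [-1.4, 1.4, 5.3]
opening: 0.631
```

Request:
{"method": "apply_moves", "body": {"increments": [[0.2,0,0,0,0],[0.2,0,0,0,0],[0.2,0,0,0,0],[0.2,-15,0,0,0],[0,-30,0,0,0],[0,-35,0,0,0],[0,-20,0,0,0],[0,0,0,0,0]]}}

```text
t: 15.45
eef_pos: [624.7, -223.1, 125.4]
tcp_rot: [-0.429, 1.565, -0.427]
ft_force: [-0.3, 0.6, -0.3]
opening: 0.999
```

Request:
{"method": "apply_moves", "body": {"increments": [[0,0,-8,-18,0],[0,0,-16,-38,0],[0,0,-16,-38,0],[0,0,-16,-38,0],[0,0,-14,-34,0],[0,0,-11,-26,0],[0,0,-6,-13,0],[0,0,0,0,0],[0,0,0,0,0],[0,0,0,0,0]]}}

```text
t: 16.45
eef_pos: [419.6, -309.7, 121.0]
tcp_rot: [0.104, 1.571, 0.108]
ft_force: [0.6, -0.1, -0.7]
opening: 0.999
```

Run:
```python
from h import *
c=cam('wrist','w3.png'); s=status.state(); print(s['eef_pos'])
a=c['pixels'][:,:,::-1].copy()
th=np.linspace(0,2*np.pi,40)
for x,y,r,z in [(418.6,-309,22,30),(414.8,-197.3,25,12)]:
    for p in proj(c,[[x+r*np.cos(t),y+r*np.sin(t),z] for t in th]): cv2.circle(a,tuple(int(v) for v in p),1,(0,0,255),-1)
cv2.imwrite('pics/w3.png',a)
```

```text
[ 419.54219988 -309.57346633  120.95799461]
```

View pics/w3.png

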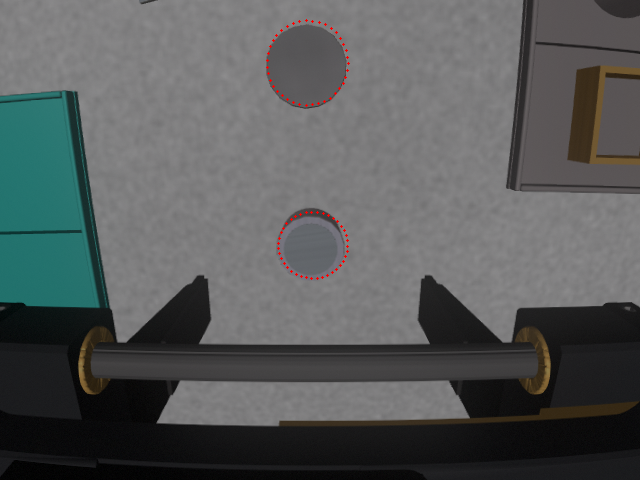

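Overlays fit: small tin at (311,246), and the stone at (307,66) is about 2 mm further to -y than estimated. The cutter sits flat in the short tray at right.

Request:
{"method": "apply_moves", "body": {"increments": [[0,20,0,-0.5,0],[0,30,0,-0.5,0],[0,25,0,0,0],[0,15,0,0,0],[0,7,0,0,0],[0,3,0,0,0],[0,0,0,0,0],[0,0,0,0,0],[0,0,0,0,0]]}}

```text
t: 17.4
eef_pos: [417.9, -310.2, 21.8]
tcp_rot: [-0.684, 1.57, -0.681]
ft_force: [-0.8, 0.7, 0.2]
opening: 0.999
```

Request:
{"method": "apply_moves", "body": {"increments": [[1,0,0,0,0],[1,0,0,0,0],[1,0,0,0,0],[1,0,0,0,0],[1,0,0,0,0],[1,0,0,0,0],[1,0,0,0,0],[1,0,0,0,0],[1,0,0,0,0],[1,0,0,0,0]]}}

```text
t: 18.4
eef_pos: [417.6, -310.0, 21.1]
tcp_rot: [1.12, 1.571, 1.123]
ft_force: [0.4, 0.0, 0.7]
opening: 0.455
```

Request:
{"method": "apply_moves", "body": {"increments": [[1,-15,0,0,0],[1,-30,0,0,0],[1,-30,0,0,0],[1,-30,0,0,0],[1,-15,0,0,0],[1,0,0,0,0],[1,0,0,0,0],[1,0,0,0,0]]}}

```text
t: 19.2
eef_pos: [417.3, -309.7, 140.0]
tcp_rot: [2.298, 1.569, 2.301]
ft_force: [0.7, 0.5, -0.1]
opening: 0.451
```

Request:
{"method": "apply_moves", "body": {"increments": [[1,0,17.5,9.6,0],[1,0,38.6,21.2,0],[1,0,38.6,21.2,0],[1,0,38.6,21.2,0],[1,0,38.6,21.2,0],[1,0,38.6,21.2,0],[1,0,38.6,21.2,0],[1,0,38.6,21.2,0],[1,0,38.6,21.2,0],[1,0,26.3,14.4,0]]}}

```text
t: 20.2
eef_pos: [610.9, 45.6, 139.6]
tcp_rot: [2.971, 1.569, 2.975]
ft_force: [-0.2, -0.3, -0.2]
opening: 0.454
```

Request:
{"method": "apply_moves", "body": {"increments": [[1,0,15.8,8.7,0],[1,0,0,0,0],[1,25,0,0,0],[1,35,0,0,0],[1,30,0,0,0],[1,15,0,0,0],[1,5,0,0,0],[1,1,0,0,0],[1,0,0,0,0],[1,0,0,0,0]]}}

```text
t: 21.2
eef_pos: [619.6, 58.8, 31.4]
tcp_rot: [0.016, 1.569, 0.019]
ft_force: [1.2, 0.1, -1.0]
opening: 0.458
```

Request:
{"method": "apply_moves", "body": {"increments": [[1,0,0,0,0],[1,0,0,0,0]]}}

```text
t: 21.4
eef_pos: [619.3, 59.0, 30.8]
tcp_rot: [0.081, 1.57, 0.084]
ft_force: [0.1, 0.2, -0.8]
opening: 0.452
```

Request:
{"method": "apply_moves", "body": {"increments": [[1,3,0,0,0],[1,2,0,0,0],[1,0.5,0,0,0],[1,0,0,0,0],[1,0,0,0,0],[1,0,0,0,0]]}}

```text
t: 22.0
eef_pos: [619.0, 59.0, 25.1]
tcp_rot: [0.527, 1.571, 0.529]
ft_force: [-2.7, -0.0, 6.8]
opening: 0.455
```

Request:
{"method": "apply_moves", "body": {"increments": [[0.35,0,0,0,0],[0.35,0,0,0,0],[0.35,0,0,0,0],[0.35,-15,0,0,0],[0,-30,0,0,0],[0,-35,0,0,0],[0,-20,0,0,0],[0,0,0,0,0]]}}

```text
t: 22.8
eef_pos: [620.3, 58.9, 128.6]
tcp_rot: [0.002, 1.565, 0.004]
ft_force: [0.3, 0.1, -0.5]
opening: 0.93
```

Request:
{"method": "apply_moves", "body": {"increments": [[0,0,12,-16,0],[0,0,25,-34,0],[0,0,28,-38,0],[0,0,28,-38,0],[0,0,22,-30,0],[0,0,16,-22,0],[0,0,8,-11.5,0],[0,0,0,0,0],[0,0,0,0,0],[0,0,0,0,0]]}}

```text
t: 23.8
eef_pos: [430.3, 196.9, 124.5]
tcp_rot: [0.295, 1.57, 0.296]
ft_force: [0.8, 0.4, 0.2]
opening: 0.999
```

Request:
{"method": "apply_moves", "body": {"increments": [[0,20,0,0,0],[0,30,0,0,0],[0,25,0,0,0],[0,15,0,0,0],[0,9,0,0,0],[0,3,0,0,0],[0,0,0,0,0],[0,0,0,0,0],[0,0,0,0,0]]}}

```text
t: 24.7
eef_pos: [429.6, 197.5, 23.3]
tcp_rot: [0.34, 1.57, 0.343]
ft_force: [-0.3, 0.9, 0.0]
opening: 1.0
```

Request:
{"method": "apply_moves", "body": {"increments": [[0,4,0,0,0],[0,2,0,0,0],[0,0,0,0,0],[1,0,0,0,0],[1,0,0,0,0],[1,0,0,0,0],[1,0,0,0,0],[1,0,0,0,0],[1,0,0,0,0],[1,0,0,0,0]]}}

```text
t: 25.7
eef_pos: [429.3, 197.5, 16.7]
tcp_rot: [0.688, 1.571, 0.69]
ft_force: [0.0, 0.2, 0.2]
opening: 0.633
```

Request:
{"method": "apply_moves", "body": {"increments": [[1,0,0,0,0],[1,-15,0,0,0],[1,-30,0,0,0],[1,-30,0,0,0],[1,-20,0,0,0],[1,-10,0,0,0],[1,0,0,0,0],[1,0,0,0,0]]}}

```text
t: 26.5
eef_pos: [428.9, 197.3, 120.9]
tcp_rot: [-2.924, 1.57, -2.922]
ft_force: [-0.3, -0.9, -1.1]
opening: 0.63
```

Request:
{"method": "apply_moves", "body": {"increments": [[1,0,-3,14,0],[1,0,-7,32,0],[1,0,-8,36,0],[1,0,-8,36,0],[1,0,-8,34,0],[1,0,-6,26,0],[1,0,-3.5,16.5,0],[1,0,0,0,0],[1,0,0,0,0]]}}

```text
t: 27.4
eef_pos: [623.4, 154.0, 120.2]
tcp_rot: [-3.052, 1.569, -3.05]
ft_force: [-0.5, 0.5, -0.9]
opening: 0.634
```

Request:
{"method": "apply_moves", "body": {"increments": [[1,20,0,0,0],[1,30,0,0,0],[1,25,0,0,0],[1,14,0,0,0],[1,5,0,0,0],[1,2,0,0,0],[1,0,0,0,0],[1,0,0,0,0],[1,0,0,0,0],[1,0,0,0,0]]}}

```text
t: 28.4
eef_pos: [624.0, 154.4, 26.2]
tcp_rot: [0.244, 1.57, 0.246]
ft_force: [-0.5, 0.7, -2.0]
opening: 0.628
```

Request:
{"method": "apply_moves", "body": {"increments": [[1,2,0,0,0],[1,1.5,0,0,0],[1,0,0,0,0],[1,0,0,0,0],[1,0,0,0,0]]}}

```text
t: 28.9
eef_pos: [623.8, 154.4, 22.1]
tcp_rot: [0.936, 1.571, 0.939]
ft_force: [-0.4, -0.9, -1.7]
opening: 0.629
```

Request:
{"method": "apply_moves", "body": {"increments": [[1,1,0,0,0],[1,1,0,0,0],[1,0,0,0,0],[1,0,0,0,0],[1,0,0,0,0]]}}

```text
t: 29.4
eef_pos: [623.9, 154.4, 20.7]
tcp_rot: [0.265, 1.57, 0.267]
ft_force: [-1.1, -0.3, 6.0]
opening: 0.628
```

Request:
{"method": "apply_moves", "body": {"increments": [[0.2,0,0,0,0],[0.2,0,0,0,0],[0.2,0,0,0,0],[0.2,-15,0,0,0],[0,-30,0,0,0],[0,-35,0,0,0],[0,-20,0,0,0],[0,0,0,0,0]]}}

```text
t: 30.2
eef_pos: [625.2, 154.6, 124.3]
tcp_rot: [0.152, 1.565, 0.155]
ft_force: [0.7, 0.3, -1.1]
opening: 0.996
```

Request:
{"method": "apply_moves", "body": {"increments": [[0,0,-17.2,-10.2,0],[0,0,-37.8,-22.4,0],[0,0,-37.8,-22.4,0],[0,0,-37.8,-22.4,0],[0,0,-37.8,-22.4,0],[0,0,-37.8,-22.4,0],[0,0,-37.8,-22.4,0],[0,0,-37.8,-22.4,0],[0,0,-37.8,-22.4,0],[0,0,-22,-12.7,0]]}}

```text
t: 31.2
eef_pos: [420.8, -189.5, 120.0]
tcp_rot: [2.645, 1.57, 2.645]
ft_force: [-0.2, -0.3, 0.1]
opening: 1.0
```

Request:
{"method": "apply_moves", "body": {"increments": [[0,0,-11.8,-6.9,0],[0,0,0,0,0],[0,0,0,0,0],[0,0,0,0,0]]}}

```text
t: 31.6
eef_pos: [416.2, -198.5, 120.0]
tcp_rot: [1.707, 1.571, 1.711]
ft_force: [0.2, 0.1, -1.1]
opening: 1.003
```

Run:
```python
from h import *
c=cam('wrist','w4.png'); s=status.state(); print(s['eef_pos'])
a=c['pixels'][:,:,::-1].copy()
th=np.linspace(0,2*np.pi,40)
for p in proj(c,[[414.8+25*np.cos(t),-199+25*np.sin(t),12] for t in th]): cv2.circle(a,tuple(int(v) for v in p),1,(0,0,255),-1)
cv2.imwrite('pics/w4.png',a)
```

```text
[ 416.18909192 -198.53936328  120.05395309]
```

View pics/w4.png

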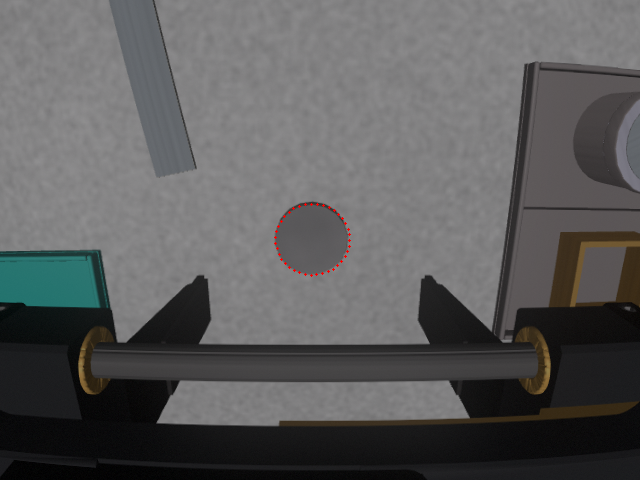

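The overlay fits the stone (313,239). Cutter and large tin stand in the short tray at right. I'll descend for the stone.

Request:
{"method": "apply_moves", "body": {"increments": [[0,20,0,-1,0],[0,30,0,0,0],[0,25,0,0,0],[0,16,0,0,0],[0,8,0,0,0],[0,3,0,0,0],[0,1,0,0,0],[0,0,0,0,0],[0,0,0,0,0],[0,0,0,0,0]]}}

```text
t: 32.65
eef_pos: [414.9, -199.6, 17.6]
tcp_rot: [-0.498, 1.57, -0.496]
ft_force: [-0.2, 0.5, -0.1]
opening: 0.998
```

Request:
{"method": "apply_moves", "body": {"increments": [[0,2,0,0,0],[0,1,0,0,0],[0,0,0,0,0],[1,0,0,0,0],[1,0,0,0,0],[1,0,0,0,0],[1,0,0,0,0],[1,0,0,0,0],[1,0,0,0,0],[1,0,0,0,0]]}}

```text
t: 33.65
eef_pos: [414.7, -199.5, 14.1]
tcp_rot: [0.681, 1.571, 0.684]
ft_force: [-0.1, 0.3, 0.4]
opening: 0.517
```

Request:
{"method": "apply_moves", "body": {"increments": [[1,0,0,0,0],[1,0,0,0,0],[1,-10,0,0,0],[1,-25,0,0,0],[1,-35,0,0,0],[1,-30,0,0,0],[1,-15,0,0,0],[1,0,0,0,0],[1,0,0,0,0]]}}

```text
t: 34.55
eef_pos: [414.5, -199.4, 129.2]
tcp_rot: [-0.367, 1.57, -0.364]
ft_force: [0.1, 0.4, -1.6]
opening: 0.515
```

Request:
{"method": "apply_moves", "body": {"increments": [[1,0,18.1,8.6,0],[1,0,39.8,18.9,0],[1,0,39.8,18.9,0],[1,0,39.8,18.9,0],[1,0,39.8,18.9,0],[1,0,39.8,18.9,0],[1,0,39.8,18.9,0],[1,0,39.8,18.9,0],[1,0,39.8,18.9,0],[1,0,39.8,18.9,0]]}}

```text
t: 35.55
eef_pos: [592.4, 179.0, 127.4]
tcp_rot: [-2.967, 1.568, -2.965]
ft_force: [0.1, -0.4, -1.2]
opening: 0.518
```

Request:
{"method": "apply_moves", "body": {"increments": [[1,0,39.8,18.9,0],[1,0,20,9.4,0],[1,0,12.3,5.8,0],[1,0,0,0,0],[1,0,0,0,0],[1,0,0,0,0],[1,0,0,0,0]]}}

```text
t: 36.25
eef_pos: [626.3, 248.3, 129.3]
tcp_rot: [-3.135, 1.571, -3.134]
ft_force: [-0.2, -0.5, -0.5]
opening: 0.52
```

Request:
{"method": "apply_moves", "body": {"increments": [[1,20,0,0,0],[1,35,0,0,0],[1,28,0,0,0],[1,14,0,0,0],[1,6,0,0,0],[1,2,0,0,0],[1,0,0,0,0],[1,0,0,0,0],[1,0,0,0,0],[1,0,0,0,0]]}}

```text
t: 37.25
eef_pos: [626.6, 249.5, 24.8]
tcp_rot: [0.331, 1.57, 0.333]
ft_force: [0.2, -0.0, 0.2]
opening: 0.515
```

Target is TCP z ≈ 18.

Request:
{"method": "apply_moves", "body": {"increments": [[1,3,0,0,0],[1,2,0,0,0],[1,1,0,0,0],[1,0,0,0,0],[1,0,0,0,0],[1,0,0,0,0]]}}

```text
t: 37.85
eef_pos: [626.2, 249.4, 18.1]
tcp_rot: [-3.1, 1.57, -3.098]
ft_force: [-1.2, -0.0, 2.3]
opening: 0.519
```

Request:
{"method": "apply_moves", "body": {"increments": [[0.3,0,0,0,0],[0.3,0,0,0,0],[0.3,0,0,0,0],[0.3,-15,0,0,0],[0,-35,0,0,0],[0,-45,0,0,0],[0,-40,0,0,0],[0,-30,0,0,0],[0,0,0,0,0]]}}

```text
t: 38.75
eef_pos: [627.9, 249.9, 189.2]
tcp_rot: [0.292, 1.562, 0.295]
ft_force: [0.5, -0.4, -0.5]
opening: 0.992
```

Request:
{"method": "apply_moves", "body": {"increments": [[0,0,10,-20,0],[0,0,35,-33,0],[0,0,35,-33,0],[0,0,35,-33,0],[0,0,35,-33,0],[0,0,35,-33,0],[0,0,35,-33,0],[0,0,20,-20,0],[0,0,0,0,0],[0,0,0,0,0]]}}

```text
t: 39.75
eef_pos: [387.4, 488.9, 183.1]
tcp_rot: [-1.758, 1.571, -1.754]
ft_force: [0.7, -0.0, -0.7]
opening: 1.003
```

Run:
```python
from h import *
c=cam('top','top1.png');d=cam('scene','scene1.png'); print(status.state()['eef_pos'])
a=cv2.resize(c['pixels'][105:275,130:520,::-1],None,fx=2,fy=2,interpolation=cv2.INTER_CUBIC)
cv2.imwrite('pics/top1c.png',a)
```

```text
[388.49641454 488.09681906 183.11436202]
```

View pics/top1c.png

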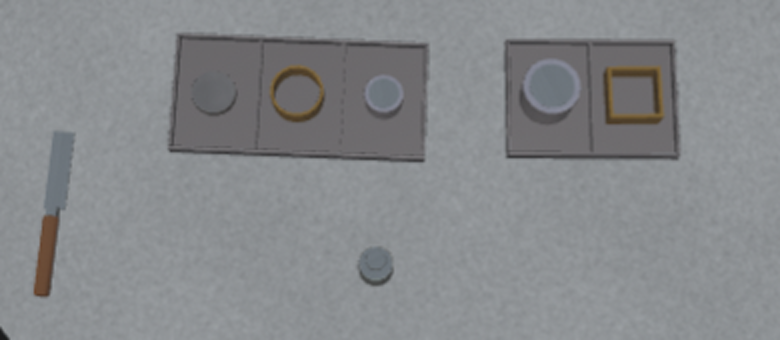

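View pics/scene1.png

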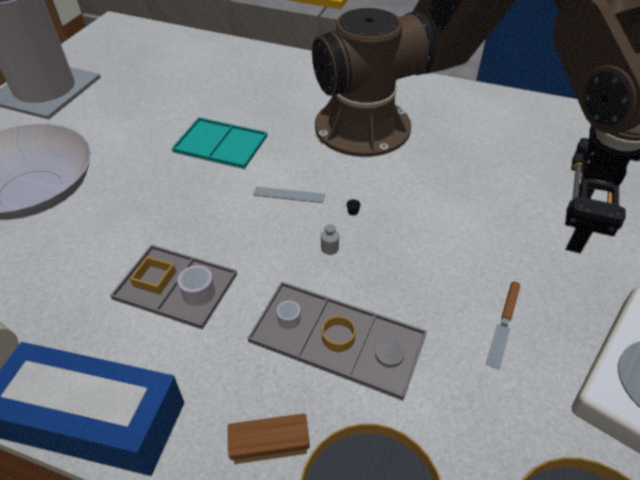

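Top crop: stone (213,92), ring (297,93) and small tin (384,94) are in the three long-tray compartments. Large tin (551,86) and cutter (634,94) are in the short tray. Weight and spatula haven't moved. The scene view shows everything lying flat and clear of the walls.

Run:
```python
from h import *
import pickle
T=pickle.load(open('top0.pkl','rb'));S=pickle.load(open('scene0.pkl','rb'))
f=lambda x,y:(x/2+130-.25,y/2+105-.25)
for n,a,b in [('stone',(213,92),(389,353)),('ring',(297,92),(339,328)),('Stin',(384,93),(288,310)),('Ltin',(551,86),(195,279)),('cutter',(634,94),(153,271))]:
    X,e=tri(T,f(*a),S,b); print(n,X.round(1),round(e,1))
env.job_done()
```

```text
stone [627.7 250.6  12.7] 0.8
ring [621.6 155.5  30.4] 1.5
Stin [619.7  58.2  33.6] 0.9
Ltin [ 623.9 -125.9   46.7] 0.7
cutter [ 621.8 -221.9   26.9] 0.5
the job is handed in; nothing more can be done
```

Both kits are made up and the job is handed in at about 40 s; no verdict was reported.

- **Long tray:** the ring is in the middle, the small tin in the end nearer the short tray, and the stone in the other end.
- **Short tray:** the large tin is in the compartment nearer the long tray, and the cutter is in the other.

**Last checks:**
- **Position:** the final top and scene pictures show each item let go and lying flat. By triangulation each is within about 4 mm of where it was aimed, near the compartment centres.
- **Height:** measured tops against expected with the item on the 4 mm floor:

| Item | Measured (mm) | Expected (mm) |
|---|---|---|
| Stone | 12.7 | 16 |
| Ring | 30.4 | 29 |
| Small tin | 33.6 | 34 |
| Large tin | 46.7 | 49 |
| Cutter | 26.9 | 29 |

- **Contact:** the stone, large tin and cutter read 2–3 mm low. I put that down to reading pixels by eye, because the wrist force showed floor contact at the right height when each item was set down.
- **Weight and spatula:** neither shows any movement in the pictures. I did not measure them again.

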